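Lock the shaker drive and hold its cover over the threaded holes

ROBOT

A 7-joint arm with a two-finger parallel gripper is mounted at the origin on a cart in front of the work surface, level with it; the furniture and walls round the work are solid. World frame = base frame: x ahead of the robot, y to its left, z up, the work surface at z = 0. Lengths are in m, angles in degrees, forces in N, time in s.
With the tool pointing down it reaches from about 0.35 to 0.775 m from the base axis. Payload 3.1 kg.
Tool frame: the origin (TCP) lies on the centre line of the jaws, within the pads' length; the fingertips stand 17 mm ahead of it and the grasp point (between the pads) lies 2 mm behind it (robot.tip_reach is the distance from the TCP to the fingertips, in m); z points along the fingers, y is the line along which they close (so a half turn about z gives the same grasp; the last joint's range is limited). The gripper opens to 85 mm and grips with 20 to 120 N. Pads are 22 mm wide; open, the fingers measure 114 mm over their backs; the gripper's body (76 mm by 85 mm) begins 54 mm behind the grasp point. The pads swing forward as they close: fully open they stand 13 mm farther back than shut.
Start: joints at [-79.509, 17.813, 0.802, 86.603, -0.252, 75.585, -1.558], TCP at [0.123, 0.536, 0.248] pointing down, gripper open.
Joint ranges: [-154.91, 154.91], [-16.99, 109.72], [-72.82, 74.43], [7.12, 147.25], [-82.49, 262.49], [11.32, 116.49], [-174.64, 174.64]. Speed limits (degrees/s): [159.86, 159.86, 180, 180, 180, 180, 180].

INTERFACE

Orientations are given as [roll, pitch, yaw] about the fixed x, y, z axes, in that order (R = Rz(yaw) Ry(pitch) Rx(roll)).
In Python, from station import robot, fingers, vision, workorder, recognise gives the robot as it stands. Calls block until the motion is done:
- robot.move_to(position, orientation): joint-space move of the TCP to a pose.
- robot.line_to(position, orientation=None, velocity=0.15, f_stop=None): straight line of the TCP; orientation=None keeps the orientation; velocity is the mean speed in m/s. With f_stop (N) it stops when the force on the tool has changed by that much, and returns True; else False.
- robot.move_j(angles): joint-space move.
- fingers.gripper_to(opening, force=None): opening from 0.0 (shut) to 1.0 (fully open); force is the grip in N (None keeps the last); returns when the fingers have stopped.
- robot.pause(seconds).
- robot.inverse_kinematics(position, orientation): joint angles nearest the present ones, or None.
- vision.grab_frame(name): name is "scene" or "top" or "wrist"; returns the picture (420x560x3 uint8, red, green, blue); there is no depth.
- vision.calibration(name): a dict with "mtx" (3x3 intrinsics, pixels), "extrinsics" (4x4, takes a point from world to camera coordinates); the wrist camera has in their place "T_tool_cam" (4x4, takes a point from camera to tool coordinates, whose origin is the TCP and whose axes are the flange's). Camera axes: x right, y up, looking along -z (the intrinsics and any distortion apply to the point x, -y, -z); pixel columns grow to the right and rows downward; lengths in m; the calibration is good to about 2 mm. A picture is of the moment at which its call begins: read the wrist's pose just before it. calibration takes no time and is no camera call.
A pose or a line that the arm cannot do raises robot.PlanningError and nothing moves.
- workorder.close_job(): hands the job in; it is judged then, once.
Trained networks look in the newest picture that a camera, given by its name, has taken for a name from the list of things; names that differ only in an ending like _2 or _b are one class to them, and where a whole thing is asked for, a point or a joint stands for the part that bears it (a point fixed in the world has none). Each returns a list of dicts, best first, with "p" (0 to 1); they miss things now and then, are a little off and sometimes report something else, mostly with a low value. They report only what shows in the picture. A call takes as long as a camera call.
- recognise(label, camera): "rect" ([centre column, centre row, width, height] in pixels, round what is visible of it).
Readings, each from a call of its own:
- robot.current_time_s(): time.
- robot.current_joint_positions(): joint angles.
- robot.current_dq(): joint speeds.
- robot.current_joint_torque(): joint torques, N m.
- robot.current_tool_pos(): TCP position.
- robot.current_eef_rot(): TCP orientation.
- robot.current_contact_force(): force on the tool from outside, world axes, zero at the start.
- robot.current_torque(): the same for the moment, N m.
- robot.current_finger_gap(): opening from 0.0 (shut) to 1.0 (fully open).
- robot.current_gripper_force(): force on a finger pad.
Only numpy, scipy, OpenCV 4.12 (cv2) and the standard library are available. Lean on these libraries where they do the work, as an engineer would, in place of code of your own. Each camera call takes 0.05 s, during which the arm holds its last target. There are 200 camera calls.

TASK

Slide the transport-lock knob on the shaker's drive box fully home against its tall stop block. Then pick up the loose cover plate and hold it level, hovering about 15 mm above the box's deck without touching it, with its four holes centred over the four threaded holes (wide pair over wide pair), and finish while still holding it there, ready for the screws. Leave the timer and the vial where they are.

Things in the scene. Friction and masses are not known exactly. Their poses are not given: they have to be found in the camera images.
- drive_box: Fixed drive box of a bench shaker, 150 (x) x 140 (y) x 50 mm high: grey shell, aluminium deck on top. Origin: centre of its underside; z up, x away from the robot at yaw 0 (yaw within 0.3). The deck has a 60 x 80 mm opening centred at [22, 0] mm, four 5 mm threaded holes round it (wide pair behind, narrow pair in front) and the lock slide along its front; nothing else stands on it.
- stop_block (a point): Centre of the top of the slide's tall steel stop block, 10 x 10 mm, 26 mm above the deck, at the +y end of the slide, [-52, 39] mm in x, y from the box's origin. The slide's track is 3 mm high and runs along the box's y; its other end has a low stop, 6 mm high.
- lock (a joint): Transport-lock slide, m. 0 = at the low stop; grows as the knob slides along the box's +y to 0.056 = fully home, knob against the tall stop block. It stays where it is left; about 1.5 N moves it slowly. Starts at 0 to 0.025.
- lock_grip (a point): Centre of the top face of the lock knob, 28 mm above the deck (78 mm above the bench); it moves with the knob. The knob is a black block, 14 mm (box x) x 20 mm (box y, the slide direction) x 24 mm high, standing 4 mm above the deck; pinch it across its 14 mm (free space on both sides) or push it.
- cover: Loose aluminium plate, 96 (x) x 120 (y) x 5 mm, 0.18 to 0.35 kg, flat on a grey case 36 mm high, yaw within 0.6. Origin: centre of its underside, z up. A black grab rib stands in its middle: 12 mm thick (x), 56 mm long (y), 5 to 35 mm above the underside, 9 mm high feet at its ends. 10 mm holes: wide pair at +x, narrow pair at -x. Its place: axes along the box's, centre over [22, 0] mm of the box.
- case: Fixed closed flat carrying case, grey plastic, 235 (x) x 178 (y) x 36 mm high, on whose flat top the cover lies. Origin: centre of its underside. It stays as it is.
- timer: Bystander: white bench timer, 52 x 62 x 18 mm, behind the case. Origin: centre of its underside. Behind it stands a bottle 145 mm high; further back and to the left are a tall pipette stand, bottles and shelves with a basket overhead, so come to the work from the robot's side with the arm drawn in.
- vial: Bystander: small amber vial with black cap, 33 mm diameter, 72 mm high, upright, right of the box. Origin: centre of its underside.
- thread0 (a point): Mouth of a threaded hole in the deck's top face, 50 mm above the bench: rear wide pair, +y side; [39, 50] mm in x, y from the middle of the four-hole seat, along the box's axes. Belongs under hole0.
- hole0 (a point): Centre of a cover hole at the plate's underside: rear wide pair, +y side; [39, 50] mm in x, y from the cover's origin. Belongs over thread0.
- thread1 (a point): Mouth of a threaded hole in the deck's top face, 50 mm above the bench: rear wide pair, -y side; [39, -50] mm in x, y from the middle of the four-hole seat, along the box's axes. Belongs under hole1.
- hole1 (a point): Centre of a cover hole at the plate's underside: rear wide pair, -y side; [39, -50] mm in x, y from the cover's origin. Belongs over thread1.
- thread2 (a point): Mouth of a threaded hole in the deck's top face, 50 mm above the bench: front narrow pair, +y side; [-39, 24] mm in x, y from the middle of the four-hole seat, along the box's axes. Belongs under hole2.
- hole2 (a point): Centre of a cover hole at the plate's underside: front narrow pair, +y side; [-39, 24] mm in x, y from the cover's origin. Belongs over thread2.
- thread3 (a point): Mouth of a threaded hole in the deck's top face, 50 mm above the bench: front narrow pair, -y side; [-39, -24] mm in x, y from the middle of the four-hole seat, along the box's axes. Belongs under hole3.
- hole3 (a point): Centre of a cover hole at the plate's underside: front narrow pair, -y side; [-39, -24] mm in x, y from the cover's origin. Belongs over thread3.

How it is judged:
By the outcome, as a careful person would: the job done as asked, in the order asked, and still so for the second after the job is handed in, while the arm keeps its last pose, push and grip.
It also fails if it takes over 53 s, if anything falls off the work surface, if the arm or the gripper's body presses on something with over 40 N, if the wrist force passes 120 N, or if a joint passes its speed limit or range.

## Working session

There is one attempt and no reset: what is moved stays moved. The work goes in short steps, each a Python script; the robot and the scene stay as the last script left them, time stands still between calls to the robot, and variables do not carry over. Pictures are saved under pics/ and viewed, at most 13 in all, crops included, and the job is handed in when it is done.

```bash
ls; mkdir -p pics
python3 - <<'E'
from station import robot, fingers, vision, workorder, recognise
import cv2,numpy as np
for c in ["scene","top","wrist"]:
    im=vision.grab_frame(c); cv2.imwrite(f"pics/{c}0.png",im[:,:,::-1])
    k=vision.calibration(c); print(c,{a:np.round(b,4).tolist() if not isinstance(b,str) else b for a,b in k.items()})
    if c!="wrist":
        for l in ["drive_box","stop_block","lock","cover","case","timer","vial","thread0","hole0","lock_grip"]:
            try: print(l,[(np.round(d["rect"],1).tolist(),round(d["p"],2)) for d in recognise(l,c)[:2]])
            except Exception as e: print(l,e)
print(robot.current_time_s(),robot.current_tool_pos(),robot.current_eef_rot(),robot.tip_reach)
E
```

```text
pics
scene {'mtx': [[461.2383, 0.0, 272.852], [0.0, 461.2383, 205.0634], [0.0, 0.0, 1.0]], 'extrinsics': [[0.6662, -0.7457, 0.0137, -0.4571], [0.5579, 0.5105, 0.6543, -0.2405], [-0.4949, -0.4282, 0.7561, -0.7266], [0.0, 0.0, 0.0, 1.0]]}
drive_box [([313.7, 241.1, 101.4, 99.0], 0.66)]
stop_block [([313.9, 240.9, 99.5, 94.6], 0.92)]
lock [([315.3, 249.8, 12.4, 15.7], 0.61), ([313.6, 241.1, 106.0, 98.2], 0.49)]
cover []
case [([203.3, 196.9, 140.0, 110.9], 0.7)]
timer [([273.2, 158.8, 35.5, 25.8], 0.67), ([313.1, 239.2, 102.9, 101.9], 0.25)]
vial [([409.4, 276.0, 28.7, 30.3], 0.67), ([186.1, 191.9, 60.9, 57.4], 0.58)]
thread0 [([317.8, 249.2, 13.1, 12.7], 0.57), ([311.9, 239.8, 105.6, 97.9], 0.55)]
hole0 [([185.7, 191.1, 64.3, 57.9], 0.85)]
lock_grip [([315.6, 248.1, 14.5, 16.5], 0.72), ([202.7, 198.3, 135.4, 112.8], 0.58)]
top {'mtx': [[513.6197, 0.0, 283.527], [0.0, 513.6197, 218.1353], [0.0, 0.0, 1.0]], 'extrinsics': [[0.0063, -0.9993, 0.0371, -0.1983], [0.9838, 0.0128, 0.1786, -0.5201], [-0.1789, 0.0354, 0.9832, -0.9402], [0.0, 0.0, 0.0, 1.0]]}
drive_box [([310.5, 222.9, 91.2, 94.9], 0.84)]
stop_block [([309.2, 222.0, 88.7, 91.6], 0.78)]
lock [([185.4, 249.4, 97.6, 127.9], 0.17)]
cover [([173.8, 261.6, 74.6, 68.2], 0.94)]
case [([186.1, 248.9, 96.9, 126.7], 0.83)]
timer [([208.3, 161.2, 30.7, 28.9], 0.84)]
vial [([399.1, 202.4, 25.2, 22.0], 0.81)]
thread0 [([311.0, 219.1, 90.6, 89.4], 0.87)]
hole0 [([171.1, 263.4, 80.1, 68.8], 0.9)]
lock_grip []
wrist {'mtx': [[310.8821, 0.0, 284.2839], [0.0, 310.8821, 211.6413], [0.0, 0.0, 1.0]], 'T_tool_cam': [[-0.0, 0.9484, 0.317, 0.0813], [1.0, 0.0001, -0.0002, -0.0007], [-0.0003, 0.317, -0.9484, -0.1259], [0.0, 0.0, 0.0, 1.0]]}
1.15 [0.12257238 0.53620332 0.24830825] [1.79996146e+02 1.71177270e-03 1.67124846e+02] 0.017
```

Run:
```python
import cv2
a=cv2.imread("pics/top0.png");cv2.imwrite("pics/topc.png",cv2.resize(a[120:345,110:430],None,fx=2.5,fy=2.5,interpolation=cv2.INTER_CUBIC))
```

```text
(no output)
```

View pics/topc.png

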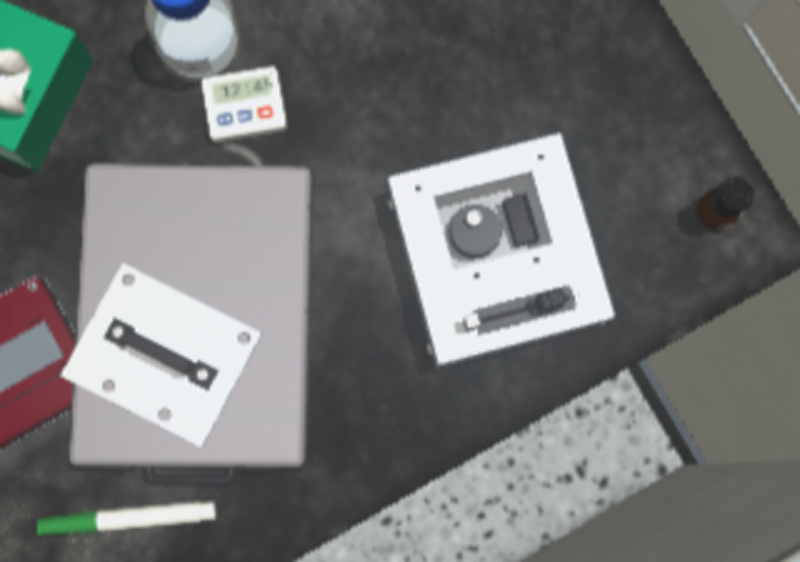

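View pics/scene0.png

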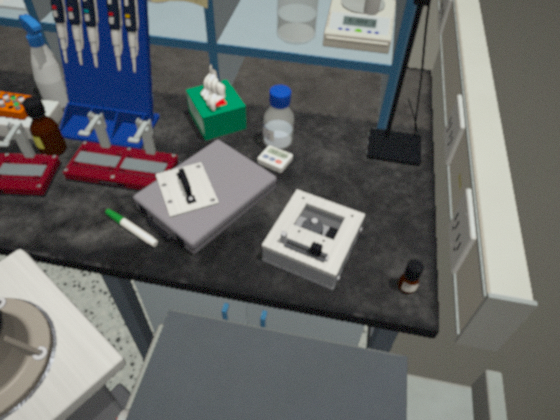

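```bash
cat > h.py <<'E'
import numpy as np,cv2
from station import robot, fingers, vision, workorder, recognise
def ray(K,Twc,uv,z):  # Twc: cam->world
    d=np.array([(uv[0]-K[0,2])/K[0,0],-(uv[1]-K[1,2])/K[1,1],-1.])
    d=Twc[:3,:3]@d; o=Twc[:3,3]; return (o+d*(z-o[2])/d[2])[:2]
def proj(K,Twc,P):
    p=np.linalg.inv(Twc)@np.r_[P,1]; return np.array([K[0,2]+K[0,0]*p[0]/-p[2],K[1,2]-K[1,1]*p[1]/-p[2]])
def fit(L,W):  # rigid 2d L->W
    L=np.array(L,float);W=np.array(W);l=L-L.mean(0);w=W-W.mean(0)
    a=np.arctan2((l[:,0]*w[:,1]-l[:,1]*w[:,0]).sum(),(l*w).sum())
    R=np.array([[np.cos(a),-np.sin(a)],[np.sin(a),np.cos(a)]]);t=W.mean(0)-R@L.mean(0)
    return t,a,np.abs(L@R.T+t-W).max()
def cam(name):
    k=vision.calibration(name);K=np.array(k["mtx"])
    if name!="wrist": return K,np.linalg.inv(k["extrinsics"])
    from scipy.spatial.transform import Rotation as Ro
    T=np.eye(4);T[:3,3]=robot.current_tool_pos();T[:3,:3]=Ro.from_euler("xyz",robot.current_eef_rot(),degrees=True).as_matrix()
    return K,T@np.array(k["T_tool_cam"])
H=np.array([[39,50],[39,-50],[-39,24],[-39,-24]])/1000.
E
python3 - <<'E'
from h import *
K,T=cam("top")
f=lambda p,z:ray(K,T,(p[0]/2.5+110-.3,p[1]/2.5+120-.3),z)
t,a,e=fit(H+[.022,0],[f(p,.05) for p in[(418,188),(541,157),(476,275),(536,260)]]);print("box",t,np.degrees(a),e)
R=np.array([[np.cos(a),-np.sin(a)],[np.sin(a),np.cos(a)]])
for n,p,z in(("knob",(553,297),.078),("stop",(462,326),.076)):
    w=f(p,z);print(n,w,R.T@(w-t))
t,a,e=fit(H,[f(p,.041) for p in[(128,279),(244,338),(109,386),(164,414)]]);print("cover",t,np.degrees(a),e)
E
```

```text
box [ 0.52228835 -0.24420457] 15.191337803393743 0.0002803310612563559
knob [ 0.47947996 -0.28109097] [-0.05097833 -0.02437979]
stop [ 0.45721725 -0.21317777] [-0.0546669   0.04699406]
cover [0.4375851  0.01400747] -26.148446310976794 0.0004715896224187291
```

Run:
```python
from h import *
t0=robot.current_time_s()
robot.line_to([0.1,0.44,0.27],velocity=.3)
robot.move_to([0.40,-0.05,0.30],[180,0,90])
fingers.gripper_to(0.55)
robot.move_to([0.47,-0.27,0.25],[180,0,105.2])
print(robot.current_time_s()-t0,robot.current_time_s(),robot.current_joint_positions(),robot.current_contact_force())
K,T=cam("wrist");im=vision.grab_frame("wrist")
np.savez("w1.npz",K=K,T=T);cv2.imwrite("pics/w1.png",im[:,:,::-1])
box=np.array([.52229,-.2442]);a=np.radians(15.19);R=np.array([[np.cos(a),-np.sin(a)],[np.sin(a),np.cos(a)]])
for p in H+[.022,0]: print("thr",proj(K,T,np.r_[R@p+box,.05]))
print("stop",proj(K,T,np.r_[R@[-.052,.039]+box,.076]),"knob",proj(K,T,np.r_[R@[-.052,-.0244]+box,.078]))
print(recognise("lock_grip","wrist")[:2],recognise("thread0","wrist")[:3])
```

```text
4.1333 5.2833 [-18.67130517  28.69227284  68.98835216  89.32283556 -27.04768942
  80.73266729  67.66425444] [-0.50812126 -0.72212208  0.45680504]
thr [400.19264957 129.30611708]
thr [389.52484718 221.71495013]
thr [322.35782176 154.97135587]
thr [320.59850451 199.25422118]
stop [289.22238115 142.92587841] knob [288.85685236 207.3462167 ]
[{'rect': [291.2, 206.5, 15.1, 25.2], 'p': 0.72}] [{'rect': [342.0, 175.3, 147.8, 133.0], 'p': 0.56}, {'rect': [288.2, 205.4, 17.1, 24.6], 'p': 0.47}]
```

View pics/w1.png

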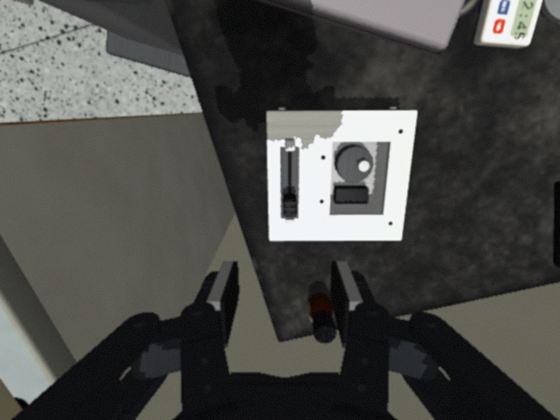

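```bash
cat >> h.py <<'E'
def dot(g,uv,r=4,big=False):
    u,v=np.round(uv).astype(int);w=g[v-r:v+r+1,u-r:u+r+1].astype(float)
    w=np.clip(np.median(w)*.93-w,0,None);y,x=np.mgrid[-r:r+1,-r:r+1]
    return np.array([u+(w*x).sum()/w.sum(),v+(w*y).sum()/w.sum()])
E
python3 - <<'E'
from h import *
d=np.load("w1.npz");g=cv2.cvtColor(cv2.imread("pics/w1.png"),cv2.COLOR_BGR2GRAY)
P=[dot(g,p) for p in[(401,131),(390,223),(323,157),(321,201)]];print(np.round(P,1).tolist())
W=[ray(d["K"],d["T"],p,.05) for p in P]
t,a,e=fit(H+[.022,0],W);print("box",t,np.degrees(a),e)
R=np.array([[np.cos(a),-np.sin(a)],[np.sin(a),np.cos(a)]])
print("knob",R.T@(ray(d["K"],d["T"],(290,206),.078)-t))
p=robot.current_tool_pos()
robot.line_to([p[0],p[1],.31],velocity=.2)
robot.move_j([27.5,17.8,.8,86.6,-.25,75.6,43.6])
print(robot.current_time_s(),robot.current_tool_pos(),robot.current_eef_rot(),robot.current_contact_force())
E
```

```text
[[400.2, 131.0], [390.1, 223.0], [322.8, 157.0], [321.2, 201.0]]
box [ 0.52333313 -0.24592838] 15.512923684821224 9.452055399505888e-05
knob [-0.05153187 -0.02074835]
6.9917 [ 0.47616536 -0.2740108   0.24754075] [-1.79904478e+02 -6.51941717e-02  1.05249808e+02] [-0.43566773  0.28512441 -0.61454331]
```

Run:
```python
from h import *
t=np.array([.52333,-.24593]);a=np.radians(15.51);R=np.array([[np.cos(a),-np.sin(a)],[np.sin(a),np.cos(a)]])
B=lambda x,y,z:np.r_[t+R@[x,y],z]
rot=[180,0,105.5]
robot.line_to(B(-.02,-.02,.2),rot,velocity=.2)
K,T=cam("wrist");im=vision.grab_frame("wrist");cv2.imwrite("pics/w2.png",im[:,:,::-1]);g=cv2.cvtColor(im,cv2.COLOR_RGB2GRAY)
P=[dot(g,proj(K,T,np.r_[t+R@h,.05]),5) for h in H+[.022,0]];W=[ray(K,T,p,.05) for p in P]
t2,a2,e=fit(H+[.022,0],W);print("box",t2,np.degrees(a2),e,np.round(P,1).tolist())
k=recognise("lock_grip","wrist")[:2];print(k)
print([R.T@(ray(K,T,x["rect"][:2],.072)-t) for x in k])
np.savez("w2.npz",K=K,T=T)
robot.line_to(B(-.052,-.0235,.12),velocity=.2)
robot.line_to(B(-.052,-.0235,.077),velocity=.08,f_stop=6)
print(robot.current_tool_pos(),robot.current_contact_force(),robot.current_time_s())
```

```text
box [ 0.52340201 -0.24591208] 15.490744632562897 6.930981221806021e-05 [[380.7, 122.0], [370.4, 231.1], [289.0, 152.6], [288.7, 204.9]]
[{'rect': [249.4, 211.9, 17.0, 28.8], 'p': 0.94}]
[array([-0.05084491, -0.0235392 ])]
[ 0.47990932 -0.282595    0.07724892] [ 0.21656941 -0.56881767  0.40096315] 8.8
```

View pics/w2.png

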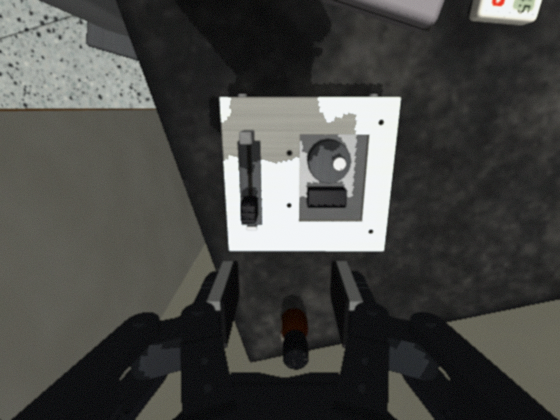

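Run:
```python
from h import *
t=np.array([.5234,-.24592]);a=np.radians(15.5);R=np.array([[np.cos(a),-np.sin(a)],[np.sin(a),np.cos(a)]])
B=lambda x,y,z:np.r_[t+R@[x,y],z]
L=lambda:np.round(np.r_[R.T@(robot.current_tool_pos()[:2]-t),R.T@robot.current_contact_force()[:2]],4)
fingers.gripper_to(0.0,force=25)
print("gap",robot.current_finger_gap(),robot.current_gripper_force(),L())
r=robot.line_to(B(-.052,.035,.077),velocity=.03,f_stop=12)
print(r,L(),robot.current_finger_gap())
robot.pause(.3);print(L(),robot.current_time_s())
```

```text
gap 0.1578682624740378 29.59116965532303 [-0.0517 -0.0239  0.0854 -0.1998]
True [-0.0518  0.023  -0.0714 -0.04  ] 0.15558244691168668
[-0.0518  0.0229  1.5211  0.9975] 11.0083
```

Run:
```python
from h import *
t=np.array([.5234,-.24592]);a=np.radians(15.5);R=np.array([[np.cos(a),-np.sin(a)],[np.sin(a),np.cos(a)]])
B=lambda x,y,z:np.r_[t+R@[x,y],z]
L=lambda:np.round(np.r_[R.T@(robot.current_tool_pos()[:2]-t),R.T@robot.current_contact_force()[:2]],4)
fingers.gripper_to(0.0,force=50)
r=robot.line_to(B(-.052,.035,.077),velocity=.02,f_stop=18)
print(r,L())
fingers.gripper_to(.5,force=25)
robot.line_to(np.r_[robot.current_tool_pos()[:2],.12],velocity=.15)
robot.line_to(B(-.02,-.02,.2),velocity=.25)
K,T=cam("wrist");im=vision.grab_frame("wrist")
k=recognise("lock_grip","wrist")[:2];print(k)
print([R.T@(ray(K,T,x["rect"][:2],.072)-t) for x in k],robot.current_time_s())
c=im[90:265,200:410][:,:,::-1];cv2.imwrite("pics/w3.png",cv2.resize(c,None,fx=3,fy=3,interpolation=cv2.INTER_CUBIC))
```

```text
True [-0.0518  0.0232  1.9608 -1.8297]
[{'rect': [244.7, 157.4, 19.3, 28.3], 'p': 0.58}]
[array([-0.05214602,  0.02137383])] 13.175
```

View pics/w3.png

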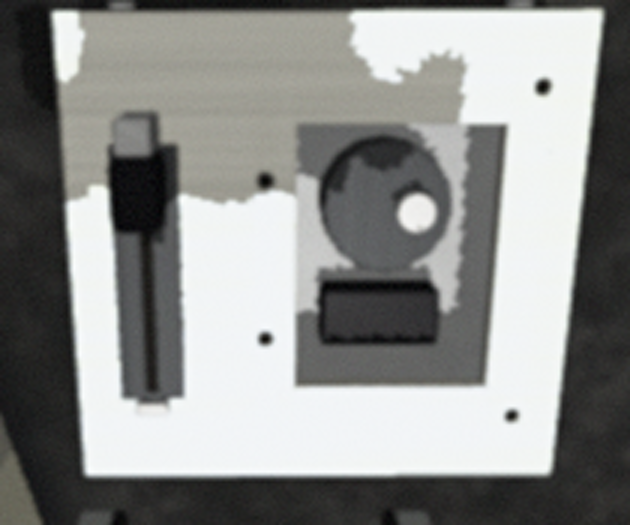

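Run:
```python
from h import *
c=np.array([.4376,.0140]);a=np.radians(-26.15);R=np.array([[np.cos(a),-np.sin(a)],[np.sin(a),np.cos(a)]])
robot.line_to([.44,-.2,.24],velocity=.3)
robot.move_to(np.r_[c+R@[0,-.02],.21],[180,0,63.85])
K,T=cam("wrist");im=vision.grab_frame("wrist");np.savez("w4.npz",K=K,T=T);cv2.imwrite("pics/w4.png",im[:,:,::-1])
for h in H: print(proj(K,T,np.r_[c+R@h,.041]))
print(robot.current_time_s(),robot.current_joint_positions())
```

```text
[325.90405115 119.05779876]
[321.8112274  222.27228543]
[241.30195702 148.16786539]
[243.51452368 197.57533033]
14.7917 [  5.00552338   5.60994694  -7.10883804 107.39732091   0.7840417
  67.05882109 -28.63546932]
```

View pics/w4.png

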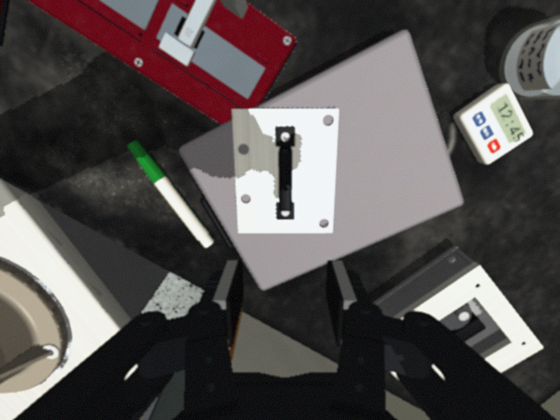

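Run:
```python
from h import *
d=np.load("w4.npz");g=cv2.cvtColor(cv2.imread("pics/w4.png"),cv2.COLOR_BGR2GRAY)
P=[dot(g,p,7) for p in[(328,120),(323,223),(243,149),(246,198)]];print(np.round(P,1).tolist())
c,a,e=fit(H,[ray(d["K"],d["T"],p,.041) for p in P]);print("cover",c,np.degrees(a),e)
rot=[180,0,90+np.degrees(a)]
robot.move_to(np.r_[c,.13],rot)
hit=robot.line_to(np.r_[c,.0625],velocity=.1,f_stop=8);print(hit,robot.current_tool_pos())
fingers.gripper_to(0.0,force=70)
print("gap",robot.current_finger_gap(),robot.current_gripper_force(),robot.current_tool_pos()-np.r_[c,0],robot.current_contact_force())
robot.line_to(np.r_[c,.15],velocity=.12)
print("gap",robot.current_finger_gap(),robot.current_contact_force(),robot.current_torque())
K,T=cam("wrist");im=vision.grab_frame("wrist");np.savez("w5.npz",K=K,T=T);cv2.imwrite("pics/w5.png",im[:,:,::-1])
R=np.array([[np.cos(a),-np.sin(a)],[np.sin(a),np.cos(a)]])
for h in H: print(proj(K,T,np.r_[c+R@h,.1285]))
print(robot.current_time_s(),robot.current_eef_rot(),robot.current_joint_positions())
```

```text
[[328.1, 120.3], [323.7, 223.4], [243.1, 148.8], [245.4, 198.8]]
cover [0.43881945 0.01225036] -26.259481560968183 0.00041867103886580187
False [0.43978264 0.01217851 0.06338018]
gap 0.12328037963403297 71.38211131095886 [6.36505971e-04 8.43942334e-05 6.33288400e-02] [-0.99583347 -0.2390643   6.41263629]
gap 0.1224170809941551 [-0.73037662  0.29689769 -3.31173472] [-0.00386035  0.02191768  0.03212152]
[366.80116541 175.06142468]
[352.20969588 345.00682582]
[207.74233382 225.74416099]
[214.55212343 306.63496744]
17.3583 [-1.79863632e+02  7.38437715e-02  6.37407675e+01] [  3.42345733  10.33656053  -8.18212253 111.29165196   1.70590506
  58.64104603 -31.77884078]
```

View pics/w5.png

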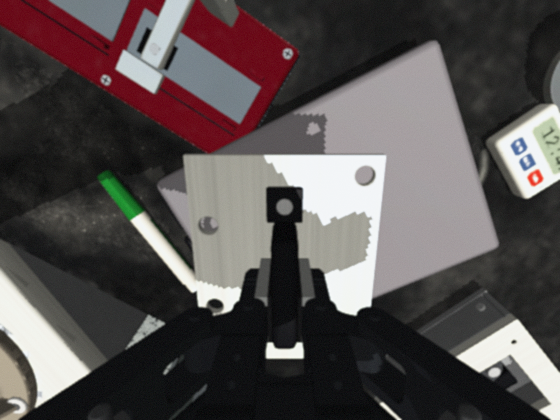

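Run:
```python
from h import *
d=np.load("w5.npz");g=cv2.cvtColor(cv2.imread("pics/w5.png"),cv2.COLOR_BGR2GRAY)
P=[]
for p in[(365,175),(208,225)]:
    P.append(dot(g,p,13))
print(np.round(P,1).tolist())
tp=robot.current_tool_pos();print(tp)
zt=tp[2]-.0273+.005
W=[ray(d["K"],d["T"],p,zt) for p in P];c,a,e=fit(H[[0,2]],W)
y=np.radians(robot.current_eef_rot()[2]);C=np.array([[np.cos(a),np.sin(a)],[-np.sin(a),np.cos(a)]])
off=C@(tp[:2]-c);print("tool in cover frame",off,"yaw diff",np.degrees(y-a)-90,e)
robot.line_to(np.r_[tp[:2],.19],velocity=.2)
robot.move_to([.43,-.1,.19],[180,0,85])
t=np.array([.5234,-.24592]);b=np.radians(15.5);R=np.array([[np.cos(b),-np.sin(b)],[np.sin(b),np.cos(b)]])
s=t+R@[.022,0]
robot.move_to(np.r_[s,.16],[180,0,105.5])
robot.line_to(np.r_[s,.105],velocity=.08,f_stop=8)
robot.pause(.3)
print(robot.current_tool_pos()-np.r_[s,0],robot.current_eef_rot(),robot.current_time_s(),robot.current_contact_force())
K,T=cam("wrist");im=vision.grab_frame("wrist");np.savez("w6.npz",K=K,T=T);cv2.imwrite("pics/w6.png",im[:,:,::-1])
im2=vision.grab_frame("top");im3=vision.grab_frame("scene")
cv2.imwrite("pics/t6.png",im2[:,:,::-1]);cv2.imwrite("pics/s6.png",im3[:,:,::-1])
f=lambda i,x,y:cv2.resize(i[y:y+150,x:x+140],(560,600),interpolation=cv2.INTER_CUBIC)[:,:,::-1]
a=cv2.resize(np.hstack([f(im2,250,150),f(im3,250,160)]),(800,428));cv2.imwrite("pics/c6.png",a)
```

```text
[[365.8, 176.0], [206.7, 226.2]]
[0.43774682 0.0121731  0.14887117]
tool in cover frame [-0.0003062   0.00038772] yaw diff 0.16526566266067277 0.0005604605862286061
[ 0.0002883  -0.00013712  0.10547148] [1.79957501e+02 3.33632206e-02 1.05499946e+02] 20.2667 [-0.4008024   0.29720747 -2.34419271]
```

View pics/w6.png

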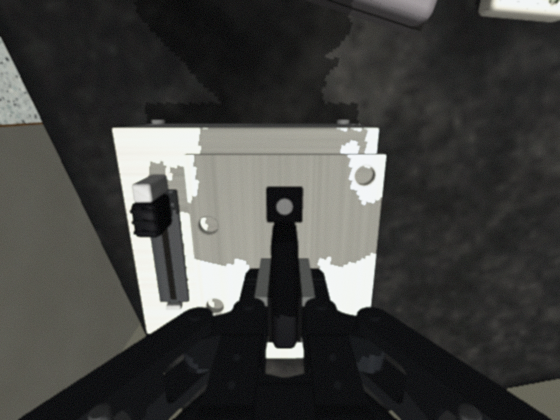

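View pics/c6.png

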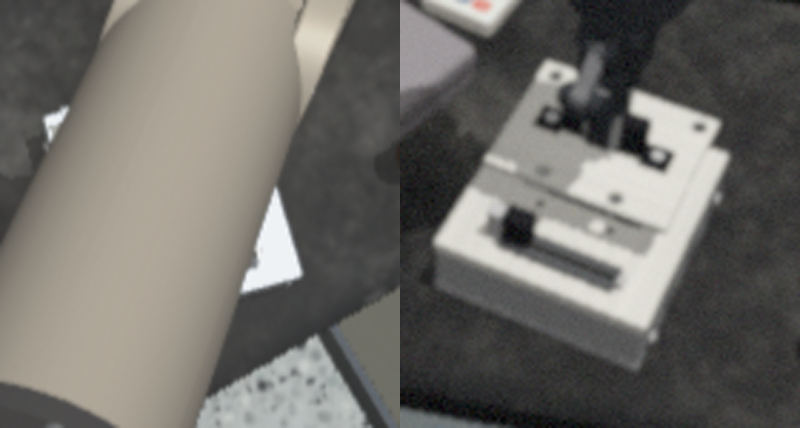

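Run:
```python
from h import *
K,T=cam("scene");g=cv2.cvtColor(cv2.imread("pics/s6.png"),cv2.COLOR_BGR2GRAY)
px=lambda L:[dot(g,(250+(x-400)/2.857-.4,160+y/2.857-.4),3) for x,y in L]
z=.1055-.0273+.005
W=[ray(K,T,p,z) for p in px([(557,74),(699,127),(543,170),(616,198)])]
c,a,e=fit(H,W);print("cover",c,np.degrees(a),e)
V=[ray(K,T,p,.05) for p in px([(540,203),(612,230)])]
t,b,e=fit(H[2:],V);print("seat",t,np.degrees(b),e)
R=np.array([[np.cos(.2705),-np.sin(.2705)],[np.sin(.2705),np.cos(.2705)]])
print("cover-seat, box frame",R.T@(c-t), "front mids", R.T@(np.mean(W[2:],0)-np.mean(V,0)))
print(robot.current_tool_pos())
```

```text
cover [ 0.54193436 -0.24322743] 15.425438820266617 0.0023822905199819
seat [ 0.54131214 -0.23619406] 25.16241491696168 0.0011271105314377694
cover-seat, box frame [-0.00127981 -0.00694388] front mids [-0.00124825  0.00027856]
[ 0.54467873 -0.24009851  0.10516294]
```

Run:
```python
from h import *
K,T=cam("scene")
t=np.array([.5234,-.24592]);b=np.radians(15.5);R=np.array([[np.cos(b),-np.sin(b)],[np.sin(b),np.cos(b)]])
s=t+R@[.022,0]
def it(g,c,z,r):
    a=b
    p0=np.array([proj(K,T,np.r_[c+R@h,z]) for h in H])
    p=np.array([dot(g,q,r) for q in p0]); p=np.array([dot(g,q,r-1) for q in p])
    W=[ray(K,T,q,z) for q in p];print("px shift",np.round(p-p0,1).tolist());return W
g0=cv2.cvtColor(cv2.imread("pics/scene0.png"),cv2.COLOR_BGR2GRAY);g6=cv2.cvtColor(cv2.imread("pics/s6.png"),cv2.COLOR_BGR2GRAY)
A=it(g0,s,.05,3);C=it(g6,s,.0832,4)
for W in(A,C): q,a,e=fit(H,W);print(q,np.degrees(a),e)
print("diff box frame mm",np.round((np.array(C)-A)@R*1000,1).tolist(), np.round((np.mean(C,0)-np.mean(A,0))@R*1000,2))
cr=lambda g,u:cv2.resize(g[165:265,u:u+130],(780,600),interpolation=cv2.INTER_NEAREST)
def mark(n,W,z):
    i=cr(cv2.imread(n),245)
    for w in W:
        q=proj(K,T,np.r_[w,z]);cv2.drawMarker(i,tuple(int(v) for v in((q[0]-245+.5)*6,(q[1]-165+.5)*6)),(0,0,255),0,12,1)
    return cv2.resize(i,(400,308),interpolation=cv2.INTER_AREA)
cv2.imwrite("pics/m.png",cv2.resize(np.hstack([mark("pics/scene0.png",A,.05),mark("pics/s6.png",C,.0832)]),(800,308)))
```

```text
px shift [[0.1, 1.2], [0.1, 1.1], [0.1, 1.1], [3.3, -3.7]]
px shift [[1.9, -3.6], [2.5, -3.6], [0.2, 1.5], [0.2, 1.4]]
[ 0.54568575 -0.24128935] 17.18933946395396 0.008419609323705335
[ 0.5485045  -0.23998749] 16.017051982993788 0.006426510474965896
diff box frame mm [[13.1, 2.0], [12.9, 0.0], [-0.7, -0.6], [-13.0, 0.6]] [3.06 0.5 ]
```

View pics/m.png

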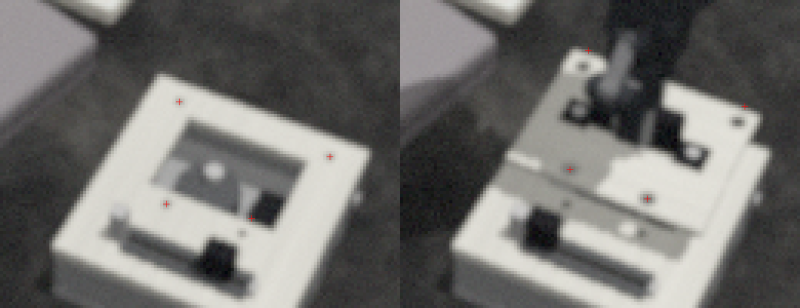

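Run:
```python
from h import *
t=np.array([.5234,-.24592]);b=np.radians(15.5);R=np.array([[np.cos(b),-np.sin(b)],[np.sin(b),np.cos(b)]])
s=t+R@[.022,0.0003]
G=np.r_[s,.0923]
print(robot.line_to(G,[180,0,105.5],velocity=.04,f_stop=8)); robot.pause(.4)
d=G-robot.current_tool_pos();print(d*1000,robot.current_eef_rot())
if np.abs(d).max()>.0003: robot.line_to(G+d,velocity=.01); robot.pause(.4)
print((G-robot.current_tool_pos())*1000,robot.current_eef_rot(),robot.current_contact_force(),robot.current_finger_gap(),robot.current_time_s())
K,T=cam("wrist");im=vision.grab_frame("wrist");g=cv2.cvtColor(im,cv2.COLOR_RGB2GRAY)
im2=vision.grab_frame("scene")[165:255,245:365]
cv2.imwrite("pics/f.png",np.hstack([cv2.resize(im2,(480,360),interpolation=cv2.INTER_CUBIC),im[100:340,90:410][:360]if 0 else cv2.resize(im[120:330,100:400],(320,360))])[:,:,::-1])
```

```text
False
[-0.10183931  0.04778445 -0.18329751] [1.79984375e+02 1.19707934e-02 1.05501661e+02]
[-0.10183931  0.04778445 -0.18329751] [1.79984375e+02 1.19707934e-02 1.05501661e+02] [-0.02236173  0.16288034 -1.69582616] 0.12292941871238389 21.2833
```

View pics/f.png

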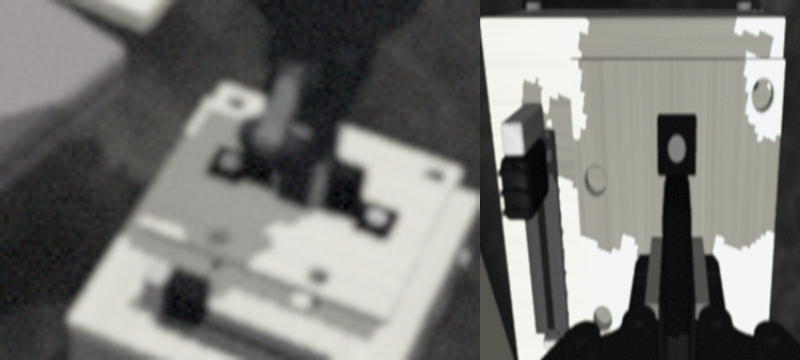

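```bash
python3 -c "
from station import *
from station import workorder
print(workorder.close_job())"
```

```text
the job is handed in; nothing more can be done
None
```

The lock knob is home against its tall stop block. The cover is gripped level about 15 mm above the deck, its holes over the threads to within about 1 mm by camera estimate. I handed the job in at about 21 s, and no verdict was shown.

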